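# Match the loose hinge leaf to the jamb and hold it for the pin

### The job

We are rehanging a small equipment door: of the two loose brass hinge leaves on the desk, pick up by its grey pull the one with a single knuckle in the middle, which fits between the two knuckles on the white jamb block. Bring that knuckle gently into the gap so that the three bores line up in one straight line for the pin, with the leaf level and its plate on the robot's side of the jamb, and finish still holding it there in mid-air, steady and not leaning on the jamb: do not let go. Leave the other leaf, the one with two knuckles, where it lies.

Things in the scene. Friction and masses are not known exactly. Their poses are not given: they have to be found in the camera images.
- match_leaf: The loose leaf that fits (about 220 g): brass plate lying flat, 5 mm thick, x = -52 to 40, y = -50 to 50 mm, with ONE bored knuckle at the middle of one edge and an upright grey pull. Origin: on the underside, below the pull's middle; z up, +x towards the knuckle. It balances within about 10 mm of the pull. Fitted, its axes point as the jamb's; its origin is then at (-58, 0, -13) mm from point jamb_axis.
- knuckle_left (a point): Centre of the bore at the +y end of the matching leaf's knuckle, leaf frame (58, 15, 13) mm; axes as the leaf's. The knuckle is a tube along y, 26 mm outside, 14 mm bore, 30 mm long; a tab of its width joins it to the plate.
- knuckle_right (a point): Centre of the bore at the -y end of the matching leaf's knuckle, leaf frame (58, -15, 13) mm; axes as the leaf's.
- pull (a point): Where to grip: the middle of the matching leaf's grey plastic pull, leaf frame (0, 0, 45) mm; axes as the leaf's. The pull is 14 mm thick along x (fingers close along x), 64 mm long along y, its top 60 mm above the underside, on a foot 30 x 84 mm whose top is 17 mm above the underside.
- jamb: The jamb block, fixed to the desk: a white post 44 mm deep, 120 mm wide, 110 mm high on a dark steel foot 130 x 150 x 12 mm. Origin: at the desk under the post; z up, x from the hinge into the post (away from the robot), y along the hinge. The post's front face is at x = -18 mm; on it a brass leaf 4 mm thick with two knuckles in front.
- jamb_axis (a point): Point on the jamb's hinge axis midway between its two knuckles, jamb frame (-38, 0, 85) mm; axes as the jamb's, hinge axis y. The knuckles (26 mm outside, 14 mm bore, 30 mm long) leave a gap of 36 mm, y = -18 to 18, open above, below and in front; the brass behind it is 16 mm from the axis. Lined up, the loose knuckle's ends lie at y = 15 and -15 mm here. The pin is 8 mm thick.
- other_leaf: The other loose leaf: the same plate and pull, but TWO knuckles at the ends of its edge with a gap between; it does not fit and stays where it is. Same frame as the matching leaf.

How it is judged:
By the outcome, as a careful person would: the job done as asked, in the order asked, and still so for the second after the job is handed in, while the arm keeps its last pose, push and grip.
It also fails if it takes over 38 s, if anything falls off the work surface, if the arm or the gripper's body presses on something with over 40 N, if the wrist force passes 120 N, or if a joint passes its speed limit or range.

### The arm

A 6-joint arm with a two-finger parallel gripper is mounted at the origin on a cart in front of the work surface, level with it; the furniture and walls round the work are solid. World frame = base frame: x ahead of the robot, y to its left, z up, the work surface at z = 0. Lengths are in mm, angles in degrees, forces in N, time in s.
With the tool pointing down it reaches from about 300 to 850 mm from the base axis. Payload 4.2 kg.
Tool frame: the origin (TCP) lies on the centre line of the jaws, within the pads' length; the fingertips stand 14 mm ahead of it and the grasp point (between the pads) lies 5 mm behind it (env.finger_overhang is the z of the fingertips in the tool frame, in mm); z points along the fingers, y is the line along which they close (so a half turn about z gives the same grasp; the last joint's range is limited). The gripper opens to 91 mm and grips with 3 to 60 N. Pads are 32 mm wide; open, the fingers measure 118 mm over their backs; the gripper's body (76 mm by 178 mm) begins 60 mm behind the grasp point.
Start: joints at [-77.12, 18.312, 89.639, -0, 72.044, -1.146], TCP at [139.36, -557.871, 227.976] pointing down, gripper open.
Joint ranges: [-177.97, 177.97], [-48.28, 115.42], [12.27, 149.76], [-77.06, 257.06], [2.81, 150.46], [-146.56, 146.56]. Speed limits (degrees/s): [147.25, 147.25, 180, 180, 180, 180].

### API

Orientations are given as [roll, pitch, yaw] about the fixed x, y, z axes, in that order (R = Rz(yaw) Ry(pitch) Rx(roll)).
In Python, from workcell import sensors, viewer, env gives the robot as it stands. The module is installed in compiled form; this text tells all that it offers.
- The arm moves only by the tool step_arm, never from a script. Its argument "plan" is one flat list of numbers, 6 for each row, row after row: the shift along the tool's x, y, z in cm, then the turn, a rotation vector about the tool's x, y, z in rad. In form: [x, y, z, wx, wy, wz, x, y, z, wx, wy, wz, ...]. A call has 1 to 5 rows; each row shifts and turns the commanded pose from where the row before left it, along the tool's axes as they then stand; what a row does not reach is not made up. A row lasts 1/12 s, in which the tool goes at most 41.7 mm and 7.16 degrees, less where a joint would pass 70% of its speed; a pose out of reach is approached as far as the arm can. A call is refused whole if a number of a shift passes 4.17 or a number of a turn 0.125, either way. A call with a gripper value outside its range is refused whole. "hand" is the finger opening in cm, from 0 to 9.12, set as the call begins (left out, the last holds). The fingers move at their own pace and stop on an object; "newtons" is the grip in N (left out, the last holds). Time passes only in rows, so rows that do not move let the fingers close. It gives the time, the measured TCP pose, the force, the opening and the grip force at its end, in the units of the state.
- sensors.state(): the state, without advancing time (a new reading comes with each control period).
- viewer.grab_frame(name): name is "scene" or "top" or "wrist"; returns a dict with "img" (384x512x3 uint8, red, green, blue), "fx", "fy", "cx", "cy" (pixels), "position" and "attitude" of the camera in the world. Camera axes: x right, y down, z forward; pixel columns grow to the right and rows downward; lengths in mm; the calibration is good to about 2 mm. A picture is of the moment at which its call begins. There is no depth.
- env.job_done(): hands the job in; it is judged then, once.
Trained networks look in a picture, given as the dict that the camera call returned (one of the last four; its "shot" number tells which), for a name from the list of things; names that differ only in an ending like _2 or _b are one class to them, and where a whole thing is asked for, a point or a joint stands for the part that bears it (a point fixed in the world has none). Each returns a list of dicts, best first, with "score" (0 to 1); they miss things now and then, are a little off and sometimes report something else, mostly with a low value. They report only what shows in the picture. A call takes as long as a camera call.
- viewer.boxes_of(name, picture): "location" ([column, row] in pixels, amid what is visible of it).
- viewer.pinpoint(name, picture): "location" ([column, row] in pixels: a listed point, or the origin of a listed thing).
The state is a dict: "time_s": time; "qpos": joint angles; "qvel": joint speeds; "effort": joint torques, N m; "ee_pos": TCP position; "ee_rot": TCP orientation; "force": force on the tool from outside, world axes, zero at the start; "torque": the same for the moment, N m; "gripper_width": finger opening in mm; "gripper_force": force on a finger pad.
Only numpy, scipy, OpenCV 4.12 (cv2) and the standard library are available. Lean on these libraries where they do the work, as an engineer would, in place of code of your own. Each camera call takes 0.05 s, during which the arm holds its last target. There are 200 camera calls.

## Working session

There is one attempt and no reset: what is moved stays moved. The work goes in short steps, Python scripts to look and compute and a tool call to move; the robot and the scene stay as the last step left them, time stands still between calls to the robot, and variables do not carry over. Pictures are saved under pics/ and viewed, at most 10 in all, crops included, and the job is handed in when it is done.

Besides the shell and the picture viewer there is one more tool, called after "Request:" by a JSON object that holds its "op" and its "data". step_arm: Moves the arm, as the interface text tells. Its arguments: {"type":"object","properties":{"plan":{"type":"array","items":{"type":"number"}},"hand":{"type":"number"},"newtons":{"type":"number"}},"required":["plan"]}

```bash
mkdir -p pics; cat > h.py <<'E'
from workcell import sensors, viewer, env
import numpy as np, cv2
from scipy.spatial.transform import Rotation as R
def rot(a):
    a=np.array(a,float)
    return a if a.shape==(3,3) else (R.from_quat(a).as_matrix() if a.size==4 else R.from_euler('xyz',a,degrees=True).as_matrix())
def ray(f,uv):
    d=rot(f['attitude'])@np.array([(uv[0]-f['cx'])/f['fx'],(uv[1]-f['cy'])/f['fy'],1]); return np.array(f['position'],float),d
def onz(f,uv,z):
    p,d=ray(f,uv); return p+d*(z-p[2])/d[2]
def proj(f,P):
    c=rot(f['attitude']).T@(np.array(P,float)-f['position']); return np.array([f['cx']+f['fx']*c[0]/c[2],f['cy']+f['fy']*c[1]/c[2]])
E
cat > a.py <<'E'
from h import *
ims=[]
print(sensors.state())
for n in ['scene','top']:
    f=viewer.grab_frame(n); ims.append(f['img'])
    print(n,f['position'],f['attitude'],f['fx'])
    for t,z in [('match_leaf',0),('pull',45),('knuckle_left',13),('knuckle_right',13),('other_leaf',0),('jamb',0),('jamb_axis',85)]:
        for d in viewer.pinpoint(t,f)[:3]: print(t,np.round(d['location'],1),round(d['score'],2),onz(f,d['location'],z).round(1))
cv2.imwrite('pics/s.png',ims[0][...,::-1]);cv2.imwrite('pics/t.png',ims[1][...,::-1])
E
python3 a.py
```

```text
{'time_s': 0.0, 'qpos': array([-7.71197767e+01,  1.83531653e+01,  8.97072590e+01, -1.21248794e-03,
        7.20424433e+01, -1.14719372e+00]), 'qvel': array([-0.09150166,  0.03648123,  0.06506942,  0.0210879 ,  0.00154281,
        0.04295802]), 'effort': array([-4.73939019e-05, -4.12464237e+01, -2.31975389e+01,  7.29007297e-02,
        4.58333921e-02, -1.52636926e-04]), 'ee_pos': array([ 139.24736656, -557.3912994 ,  227.09919013]), 'ee_rot': array([-1.79897130e+02, -9.06991437e-04,  1.40277911e+01]), 'force': array([ 0.97426248, -0.42651878, -0.14733093]), 'torque': array([-0.00235553, -0.04372197,  0.0078818 ]), 'gripper_force': 0.0, 'gripper_width': 91.23372604899319}
scene [-67.93992184 667.2287939  653.07918943] [-120.33790515   -0.32692026 -140.90598028] 490.4969972586583
match_leaf [218.  273.5] 0.84 [518.4 106.3   0. ]
pull [218.2 260.9] 0.87 [505.6 116.   45. ]
knuckle_left [189.6 273.5] 0.62 [551.6 154.4  13. ]
knuckle_left [214.6 261.4] 0.39 [540.4  93.1  13. ]
knuckle_right [197.5 259.8] 0.65 [572.4 112.2  13. ]
other_leaf [331.5 225.8] 0.62 [ 433.7 -197.6    0. ]
jamb [311.  188.5] 0.62 [ 577.4 -318.1    0. ]
jamb_axis [322.2 165.8] 0.77 [ 540.2 -307.9   85. ]
top [355.72052049 -96.65169775 910.82672196] [-169.65117476   -0.7330256   -90.24069778] 419.2823566785656
match_leaf [158.9 200.9] 0.67 [506.7 101.4   0. ]
pull [153.5 195. ] 0.85 [511.8 103.4  45. ]
knuckle_left [135.9 180.6] 0.91 [549.5 150.3  13. ]
knuckle_right [151.3 172. ] 0.62 [568.8 117.6  13. ]
other_leaf [293.6 230.7] 0.78 [ 440.4 -193.3    0. ]
other_leaf [159.2 202.4] 0.6 [503.4 100.6   0. ]
jamb [348.7 168.5] 0.62 [ 579.4 -319.8    0. ]
jamb_axis [358.  172.2] 0.71 [ 550.8 -317.5   85. ]
```

View pics/s.png

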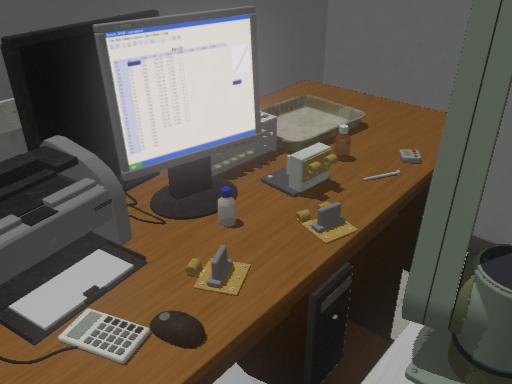

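View pics/t.png

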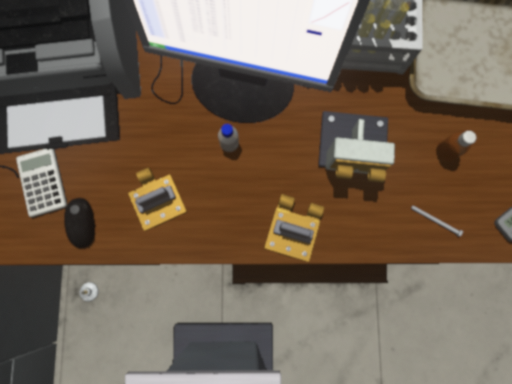

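The single-knuckle leaf is the left one: top view pull at (154,195), knuckle at (144,174). The two-knuckle leaf is at (293,232) and the jamb at (360,165). I'll move above the matching leaf and look from near.

```bash
cat >> h.py <<'E'
def plan(P,yaw,n):
    "rows (cm, rad) to TCP P, tool down at yaw, from the measured pose"
    s=sensors.state(); p=np.array(s['ee_pos'],float); r=R.from_euler('xyz',s['ee_rot'],degrees=True)
    rv=(r.inv()*R.from_euler('xyz',[180,0,yaw],degrees=True)).as_rotvec()/n
    st=(np.array(P)-p)/n/10
    for i in range(n):
        print(', '.join(f'{v:.2f}' for v in r.inv().apply(st)),'|',', '.join(f'{v:.4f}' for v in rv)); r=r*R.from_rotvec(rv)
E
python3 -c "
from h import *
plan([490,90,240],121,20)"
```

```text
2.49, -2.72, -0.06 | 0.0000, 0.0000, -0.0934
2.73, -2.47, -0.06 | 0.0000, 0.0000, -0.0934
2.95, -2.21, -0.06 | 0.0000, 0.0000, -0.0934
3.14, -1.92, -0.06 | 0.0000, 0.0000, -0.0934
3.31, -1.62, -0.06 | 0.0000, 0.0000, -0.0934
3.44, -1.31, -0.06 | 0.0000, 0.0000, -0.0934
3.55, -0.98, -0.06 | 0.0000, 0.0000, -0.0934
3.63, -0.65, -0.06 | 0.0000, 0.0000, -0.0934
3.67, -0.31, -0.06 | 0.0000, 0.0000, -0.0934
3.68, 0.04, -0.06 | 0.0000, 0.0000, -0.0934
3.66, 0.38, -0.06 | 0.0000, 0.0000, -0.0934
3.61, 0.72, -0.06 | 0.0000, 0.0000, -0.0934
3.53, 1.05, -0.06 | 0.0000, 0.0000, -0.0934
3.42, 1.38, -0.06 | 0.0000, 0.0000, -0.0934
3.27, 1.69, -0.06 | 0.0000, 0.0000, -0.0934
3.10, 1.99, -0.06 | 0.0000, 0.0000, -0.0934
2.90, 2.27, -0.06 | 0.0000, 0.0000, -0.0934
2.68, 2.53, -0.06 | 0.0000, 0.0000, -0.0934
2.43, 2.77, -0.06 | 0.0000, 0.0000, -0.0934
2.16, 2.98, -0.06 | 0.0000, 0.0000, -0.0934
```

Request:
{"op": "step_arm", "data": {"plan": [2.5, -2.7, -0.06, 0, 0, -0.093, 2.7, -2.5, -0.06, 0, 0, -0.093, 2.95, -2.2, -0.06, 0, 0, -0.093, 3.15, -1.9, -0.06, 0, 0, -0.093, 3.3, -1.6, -0.06, 0, 0, -0.093], "hand": 9}}

```text
time_s: 1.22
ee_pos: [227.8, -394.9, 231.0]
ee_rot: [180.0, -0.0, 40.9]
force: [1.1, 0.1, 0.4]
gripper_width: 90.0
gripper_force: 0.0
```

Request:
{"op": "step_arm", "data": {"plan": [3.45, -1.3, -0.06, 0, 0, -0.093, 3.55, -1.0, -0.06, 0, 0, -0.093, 3.65, -0.65, -0.06, 0, 0, -0.093, 3.65, -0.3, -0.06, 0, 0, -0.093, 3.7, 0.05, -0.06, 0, 0, -0.093]}}

```text
time_s: 1.63
ee_pos: [316.0, -232.9, 234.3]
ee_rot: [179.9, 0.0, 67.5]
force: [0.9, 0.1, -0.0]
gripper_width: 90.2
gripper_force: 0.0
```

Request:
{"op": "step_arm", "data": {"plan": [3.65, 0.4, -0.06, 0, 0, -0.093, 3.6, 0.7, -0.06, 0, 0, -0.093, 3.55, 1.05, -0.06, 0, 0, -0.093, 3.4, 1.4, -0.06, 0, 0, -0.093, 3.25, 1.7, -0.06, 0, 0, -0.093]}}

```text
time_s: 2.05
ee_pos: [404.6, -71.5, 237.3]
ee_rot: [179.9, 0.0, 94.2]
force: [0.8, -0.2, -0.4]
gripper_width: 89.8
gripper_force: 0.0
```

Request:
{"op": "step_arm", "data": {"plan": [3.1, 2.0, -0.06, 0, 0, -0.093, 2.9, 2.25, -0.06, 0, 0, -0.093, 2.7, 2.55, -0.06, 0, 0, -0.093, 2.45, 2.75, -0.06, 0, 0, -0.093, 2.15, 3.0, -0.06, 0, 0, -0.093]}}

```text
time_s: 2.47
ee_pos: [493.3, 90.4, 240.1]
ee_rot: [180.0, 0.0, 120.9]
force: [0.4, -1.9, -0.8]
gripper_width: 90.1
gripper_force: 0.0
```

```bash
cat > b.py <<'E'
from h import *
import sys
print({k:np.round(v,2) for k,v in sensors.state().items() if k in('time_s','ee_pos','ee_rot','force')})
for n in ['wrist','top']:
    f=viewer.grab_frame(n)
    print(n,np.round(f['position']),np.round(f['attitude']),f['fx'])
    for t,z in [('match_leaf',0),('pull',45),('knuckle_left',13),('knuckle_right',13)]:
        for d in viewer.pinpoint(t,f)[:2]: print(t,np.round(d['location'],1),round(d['score'],2),onz(f,d['location'],z).round(1))
    if n=='wrist': cv2.imwrite(sys.argv[1],f['img'][...,::-1])
E
python3 b.py pics/w1.png
```

```text
{'time_s': np.float64(2.47), 'ee_pos': array([493.26,  90.38, 240.14]), 'ee_rot': array([1.7998e+02, 2.0000e-02, 1.2089e+02]), 'force': array([ 0.38, -1.9 , -0.75])}
wrist [453. 157. 398.] [164.  -0.  31.] 272.6360273685797
match_leaf [266.7 159.1] 0.84 [505.9 107.7   0. ]
pull [273.3 165.7] 0.8 [511.9 110.2  45. ]
pull [311.5 158.1] 0.49 [549.4 144.3  45. ]
knuckle_right [307.5 174.2] 0.57 [566.4 120.8  13. ]
top [356. -97. 911.] [-170.   -1.  -90.] 419.2823566785656
match_leaf [158.3 199.6] 0.94 [509.6 102.8   0. ]
pull [154.3 196.7] 0.86 [508.2 101.6  45. ]
knuckle_left [139.  180.9] 0.94 [548.9 143.5  13. ]
knuckle_right [148.9 171.9] 0.62 [569.  122.8  13. ]
```

View pics/w1.png

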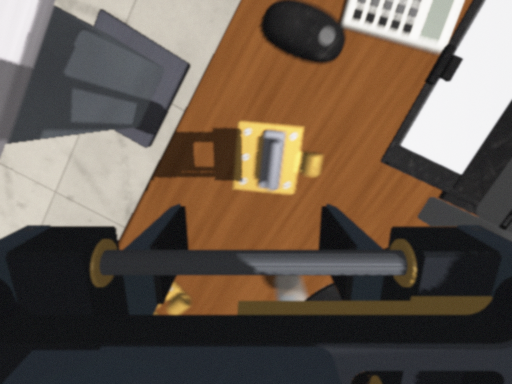

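The wrist view shows the matching leaf at about (270,158) with its knuckle at (312,163). I'll fit the plate outline to get its yaw and centre.

```bash
cat > c.py <<'E'
from h import *
f=viewer.grab_frame('wrist'); hsv=cv2.cvtColor(f['img'],cv2.COLOR_RGB2HSV)
m=((hsv[...,0]>17)&(hsv[...,0]<32)&(hsv[...,1]>130)&(hsv[...,2]>90)).astype(np.uint8)
m[:110]=0;m[205:]=0;m[:,:215]=0;m[:,340:]=0
m=cv2.morphologyEx(m,cv2.MORPH_CLOSE,np.ones((25,25)))
k=cv2.morphologyEx(m,cv2.MORPH_OPEN,np.ones((33,33)))
def rect(mk,z):
    c=max(cv2.findContours(mk,0,2)[0],key=cv2.contourArea)[:,0]
    w=np.array([onz(f,q,z)[:2] for q in c.astype(float)],np.float32); return cv2.minAreaRect(w),c
r,c=rect(k,5); print('plate',r,cv2.boundingRect(c))
kn=cv2.morphologyEx(m&~cv2.dilate(k,np.ones((3,3))),cv2.MORPH_OPEN,np.ones((5,5)))
r2,c=rect(kn,18); print('knuckle',r2,cv2.boundingRect(c))
# pull (grey) top face: low saturation pixels inside the plate
g=((hsv[...,1]<90)&(k>0)).astype(np.uint8); r3,c=rect(g,55); print('pull',r3,cv2.boundingRect(c))
E
python3 c.py
```

```text
plate ((508.01129150390625, 108.77090454101562), (99.14666748046875, 99.84201049804688), 29.51687240600586) (236, 123, 68, 69)
knuckle ((563.038330078125, 133.50360107421875), (22.56688690185547, 33.663700103759766), 33.46751403808594) (305, 153, 17, 24)
pull ((503.35919189453125, 113.00315856933594), (27.554309844970703, 76.22380065917969), 25.135265350341797) (258, 130, 28, 60)
```

```bash
python3 -c "
from h import *
plan([509.5,108,110],120.5,5)"
```

```text
0.18, 0.50, 2.60 | 0.0001, 0.0000, -0.0000
0.18, 0.50, 2.60 | 0.0001, 0.0000, -0.0000
0.18, 0.50, 2.60 | 0.0001, 0.0000, -0.0000
0.18, 0.50, 2.60 | 0.0001, 0.0000, -0.0000
0.18, 0.50, 2.60 | 0.0001, 0.0000, -0.0000
```

Request:
{"op": "step_arm", "data": {"plan": [0.18, 0.5, 2.6, 0, 0, 0, 0.18, 0.5, 2.6, 0, 0, 0, 0.18, 0.5, 2.6, 0, 0, 0, 0.18, 0.5, 2.6, 0, 0, 0, 0.18, 0.5, 2.6, 0, 0, 0]}}

```text
time_s: 3.43
ee_pos: [509.8, 108.5, 109.1]
ee_rot: [180.0, 0.0, 120.5]
force: [0.4, -0.5, 0.0]
gripper_width: 90.1
gripper_force: 0.0
```

```bash
python3 b.py pics/w2.png
```

```text
{'time_s': np.float64(3.43), 'ee_pos': array([509.78, 108.52, 109.14]), 'ee_rot': array([1.7996e+02, 2.0000e-02, 1.2053e+02]), 'force': array([ 0.38, -0.54,  0.02])}
wrist [470. 175. 267.] [164.  -0.  31.] 272.6360273685797
match_leaf [249.4 189.8] 0.93 [506.5 106.    0. ]
match_leaf [311.7 212.7] 0.44 [575.1 117.5   0. ]
pull [253.3 201. ] 0.56 [508.2 110.7  45. ]
knuckle_left [315.8 183.5] 0.78 [556.6 147.3  13. ]
knuckle_right [311.1 214.9] 0.97 [570.8 118.1  13. ]
top [356. -97. 911.] [-170.   -1.  -90.] 419.2823566785656
match_leaf [158.5 202.3] 0.62 [503.6 102.2   0. ]
pull [154.5 197.4] 0.96 [506.7 101.1  45. ]
pull [157.3 204.5] 0.28 [491.7  94.7  45. ]
knuckle_left [139.4 181.4] 0.79 [547.8 142.6  13. ]
knuckle_right [151.8 171.4] 0.75 [570.1 116.5  13. ]
```

View pics/w2.png

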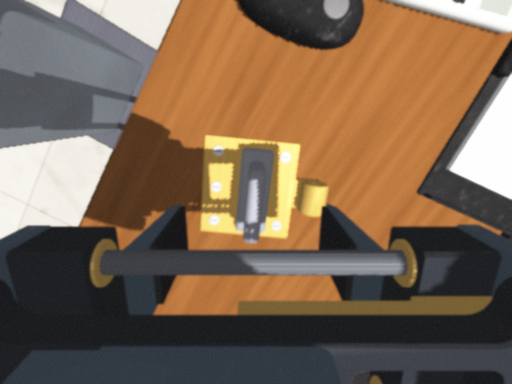

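The leaf is turned about 4–5° clockwise from the tool: plate corners are at about (206,136), (299,145), (287,238) and (201,233). I'll compute its pose from those.

```bash
python3 -c "
from h import *
f=viewer.grab_frame('wrist')
W=[onz(f,q,5)[:2] for q in [(206,136),(299,145),(287,238),(201,233)]]
L=np.array([(-52,50),(40,50),(40,-50),(-52,-50)])
K=[onz(f,q,13)[:2] for q in [(315.8,183.5),(311.1,214.9)]]
for w,l in [(W,L),(W+K,np.vstack([L,[(58,15),(58,-15)]]))]:
    w=np.array(w); wc=w-w.mean(0); lc=l-l.mean(0); H=lc.T@wc
    t=np.arctan2(H[0,1]-H[1,0],H[0,0]+H[1,1]); A=np.array([[np.cos(t),-np.sin(t)],[np.sin(t),np.cos(t)]])
    o=w.mean(0)-A@l.mean(0); print(np.degrees(t),o,(w-(l@A.T+o)).round(1).tolist())
plan([509,107,40],116.5,5)"
```

```text
25.646611538779975 [511.43469086 108.58920193] [[1.1, 1.1], [-0.7, -0.7], [-1.0, 0.5], [0.6, -0.9]]
25.35611285409089 [511.88434122 108.34611474] [[0.5, 1.0], [-1.4, -0.4], [-1.3, 1.1], [0.5, -0.8], [0.1, 0.8], [1.6, -1.6]]
-0.02, -0.04, 1.42 | 0.0004, 0.0001, 0.0143
-0.02, -0.04, 1.42 | 0.0004, 0.0001, 0.0143
-0.02, -0.04, 1.42 | 0.0004, 0.0001, 0.0143
-0.02, -0.04, 1.42 | 0.0004, 0.0001, 0.0143
-0.02, -0.04, 1.42 | 0.0004, 0.0001, 0.0143
```

Request:
{"op": "step_arm", "data": {"plan": [-0.01, 0.04, 1.4, 0, 0, 0.0175, -0.01, 0.04, 1.4, 0, 0, 0.0175, -0.01, 0.04, 1.4, 0, 0, 0.0175, -0.01, 0.04, 1.4, 0, 0, 0.0175, -0.01, 0.04, 1.4, 0, 0, 0.0175]}}

```text
time_s: 4.4
ee_pos: [512.0, 109.5, 39.9]
ee_rot: [179.9, 0.0, 115.5]
force: [-0.3, -1.1, -0.3]
gripper_width: 89.7
gripper_force: 0.0
```

Request:
{"op": "step_arm", "data": {"plan": [0, 0, 0, 0, 0, 0, 0, 0, 0, 0, 0, 0, 0, 0, 0, 0, 0, 0, 0, 0, 0, 0, 0, 0, 0, 0, 0, 0, 0, 0], "hand": 0.5, "newtons": 30}}

```text
time_s: 4.82
ee_pos: [512.0, 109.5, 40.5]
ee_rot: [179.9, 0.0, 115.6]
force: [-0.8, -0.7, 0.4]
gripper_width: 59.4
gripper_force: 0.0
```

Request:
{"op": "step_arm", "data": {"plan": [0, 0, 0, 0, 0, 0, 0, 0, 0, 0, 0, 0, 0, 0, 0, 0, 0, 0, 0, 0, 0, 0, 0, 0, 0, 0, 0, 0, 0, 0]}}

```text
time_s: 5.23
ee_pos: [511.7, 109.4, 39.9]
ee_rot: [-180.0, 0.0, 115.6]
force: [-0.0, -0.8, -0.0]
gripper_width: 26.1
gripper_force: 0.0
```

Request:
{"op": "step_arm", "data": {"plan": [0, 0, 0, 0, 0, 0, 0, 0, 0, 0, 0, 0, 0, 0, 0, 0, 0, 0, 0, 0, 0, 0, 0, 0, 0, 0, 0, 0, 0, 0]}}

```text
time_s: 5.65
ee_pos: [511.6, 109.4, 39.9]
ee_rot: [-180.0, 0.0, 115.6]
force: [0.5, 0.1, 0.3]
gripper_width: 13.8
gripper_force: 30.0
```

```bash
python3 -c "
from h import *
s=sensors.state();print(s['time_s'],s['ee_pos'],s['gripper_width'],s['gripper_force'],s['force'])"
```

```text
5.65 [511.6322235  109.40610307  39.88743161] 13.833153566732573 29.98684912919998 [0.46953065 0.06362039 0.28219869]
```

Gripped at 13.8 mm and 30 N. Lifting, then moving to a staging pose in front of the jamb.

Request:
{"op": "step_arm", "data": {"plan": [0, 0, -1.5, 0, 0, 0, 0, 0, -3, 0, 0, 0, 0, 0, -3.5, 0, 0, 0, 0, 0, -3.5, 0, 0, 0, 0, 0, -2.5, 0, 0, 0]}}

```text
time_s: 6.07
ee_pos: [512.2, 109.5, 182.5]
ee_rot: [179.9, 0.0, 115.6]
force: [0.5, -0.2, -2.1]
gripper_width: 13.7
gripper_force: 30.0
```

```bash
python3 -c "
from h import *
plan([420,-300,180],86,15)
f=viewer.grab_frame('top')
for t,z in [('jamb',0),('jamb_axis',85)]:
  for d in viewer.pinpoint(t,f)[:2]: print(t,d['score'],onz(f,d['location'],z))
"
```

```text
-2.20, -1.73, 0.01 | 0.0002, 0.0000, 0.0344
-2.26, -1.66, 0.01 | 0.0002, 0.0000, 0.0344
-2.31, -1.58, 0.01 | 0.0002, 0.0000, 0.0344
-2.36, -1.50, 0.01 | 0.0002, 0.0000, 0.0344
-2.41, -1.42, 0.02 | 0.0002, 0.0000, 0.0344
-2.46, -1.33, 0.02 | 0.0002, 0.0000, 0.0344
-2.51, -1.25, 0.02 | 0.0002, 0.0000, 0.0344
-2.55, -1.16, 0.02 | 0.0002, 0.0000, 0.0344
-2.59, -1.07, 0.02 | 0.0002, 0.0000, 0.0344
-2.62, -0.98, 0.02 | 0.0002, 0.0000, 0.0344
-2.65, -0.89, 0.02 | 0.0002, 0.0000, 0.0344
-2.68, -0.80, 0.02 | 0.0002, 0.0000, 0.0344
-2.71, -0.71, 0.02 | 0.0002, 0.0000, 0.0344
-2.73, -0.61, 0.02 | 0.0002, 0.0000, 0.0344
-2.75, -0.52, 0.02 | 0.0002, 0.0000, 0.0344
jamb 0.71 [ 586.98934948 -315.14271503    0.        ]
jamb_axis 0.69 [ 548.89906721 -318.22895035   85.        ]
```

Request:
{"op": "step_arm", "data": {"plan": [-2.2, -1.75, 0, 0, 0, 0.034, -2.25, -1.65, 0, 0, 0, 0.034, -2.3, -1.6, 0, 0, 0, 0.034, -2.35, -1.5, 0, 0, 0, 0.034, -2.4, -1.4, 0, 0, 0, 0.034]}}

```text
time_s: 6.63
ee_pos: [478.7, -27.8, 177.5]
ee_rot: [-179.7, -0.1, 105.8]
force: [0.8, -0.6, -1.8]
gripper_width: 14.0
gripper_force: 30.0
```

Request:
{"op": "step_arm", "data": {"plan": [-2.45, -1.35, 0, 0, 0, 0.034, -2.5, -1.25, 0, 0, 0, 0.034, -2.55, -1.15, 0, 0, 0, 0.034, -2.6, -1.05, 0, 0, 0, 0.034, -2.6, -1.0, 0, 0, 0, 0.034]}}

```text
time_s: 7.05
ee_pos: [448.4, -164.0, 177.6]
ee_rot: [-179.8, -0.1, 96.0]
force: [0.6, 0.2, -1.7]
gripper_width: 13.8
gripper_force: 30.0
```

Request:
{"op": "step_arm", "data": {"plan": [-2.65, -0.9, 0, 0, 0, 0.034, -2.7, -0.8, 0, 0, 0, 0.034, -2.7, -0.7, 0, 0, 0, 0.034, -2.75, -0.6, 0, 0, 0, 0.034, -2.75, -0.5, 0, 0, 0, 0.034]}}

```text
time_s: 7.47
ee_pos: [418.7, -300.6, 177.4]
ee_rot: [-179.8, -0.2, 86.3]
force: [-0.1, 0.3, -1.8]
gripper_width: 13.7
gripper_force: 30.0
```

```bash
cat > d.py <<'E'
from h import *
import sys
print({k:np.round(v,2) for k,v in sensors.state().items() if k in('time_s','ee_pos','ee_rot','force','gripper_width')})
tile=[]
for n in ['wrist','top','scene']:
    f=viewer.grab_frame(n); p=sensors.state()['ee_pos']; zk=p[2]-40+13
    print(n)
    for t,z in [('pull',zk+32),('knuckle_left',zk),('knuckle_right',zk),('jamb',0),('jamb_axis',85)]:
        for d in viewer.pinpoint(t,f)[:2]: print(t,np.round(d['location'],1),round(d['score'],2),onz(f,d['location'],z).round(1))
    c=np.array(f['img'])
    if n!='wrist':
        u=proj(f,[545,-315,85]).astype(int); x,y=np.clip(u-[64,48],0,[384,288]); c=cv2.resize(c[y:y+96,x:x+128],(512,384),interpolation=cv2.INTER_CUBIC); print('crop',x,y)
    cv2.imwrite(f'pics/{sys.argv[1]}_{n}.png',c[...,::-1]); tile.append(c)
cv2.imwrite(f'pics/{sys.argv[1]}.png',cv2.resize(np.vstack([np.hstack(tile[:2]),np.hstack([tile[2],tile[2]*0])]),(800,600))[...,::-1])
E
python3 d.py j1
```

```text
{'time_s': np.float64(7.47), 'ee_pos': array([ 418.73, -300.57,  177.45]), 'ee_rot': array([-1.7977e+02, -1.5000e-01,  8.6250e+01]), 'force': array([-0.05,  0.25, -1.85]), 'gripper_width': np.float64(13.73)}
wrist
pull [254.1 242.8] 0.85 [ 418.5 -302.1  182.6]
knuckle_left [334.7 203.2] 0.73 [ 476.9 -291.   150.6]
knuckle_left [264.6  76.4] 0.66 [ 431.5 -203.4  150.6]
knuckle_right [331.5 239. ] 0.95 [ 475.  -319.   150.6]
knuckle_right [266.2  77.5] 0.38 [ 432.5 -204.1  150.6]
jamb [386.5 186.1] 0.64 [ 585.9 -326.7    0. ]
jamb_axis [387.1 205.4] 0.67 [ 546.6 -320.3   85. ]
jamb_axis [267.7  77.1] 0.42 [ 437.  -196.8   85. ]
top
pull [367.6 232.6] 0.92 [ 419.6 -302.5  184. ]
knuckle_left [354.4 207.2] 0.97 [ 469.1 -289.8  152. ]
knuckle_right [371.  203.3] 0.62 [ 476.2 -320.7  152. ]
knuckle_right [360.6 236.8] 0.49 [ 414.8 -298.5  152. ]
jamb [344.9 165.2] 0.7 [ 587.  -311.5    0. ]
crop 292 126
scene
pull [364.2 144.3] 0.79 [ 420.1 -292.9  185.1]
knuckle_left [340.7 153.8] 0.79 [ 469.  -273.2  153.1]
knuckle_right [347.6 147.6] 0.8 [ 475.  -314.8  153.1]
jamb [309.7 186.8] 0.89 [ 585.7 -323.7    0. ]
jamb [323.8 162.6] 0.51 [ 639.5 -475.     0. ]
jamb_axis [322.9 162.5] 0.78 [ 549.6 -325.3   85. ]
crop 258 116
```

View pics/j1.png

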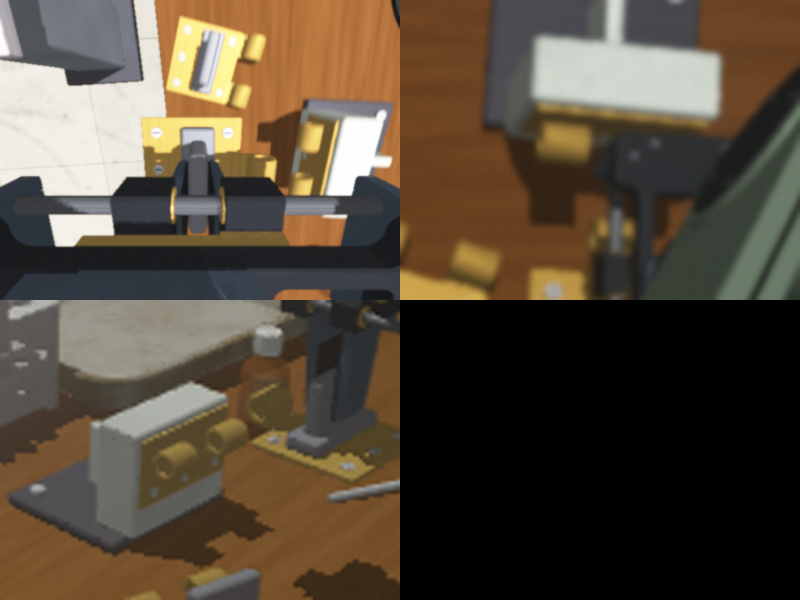

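The wrist view shows the held knuckle (full-frame about (335,205)–(331,239)) and both jamb knuckles, at about (398,175) and (385,235). I'll zoom in to measure the jamb.

```bash
python3 -c "
import cv2
c=cv2.imread('pics/j1_wrist.png')[120:260,310:510]
cv2.imwrite('pics/z1.png',cv2.resize(c,None,fx=4,fy=4,interpolation=cv2.INTER_CUBIC))"
```

```text
(no output)
```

View pics/z1.png

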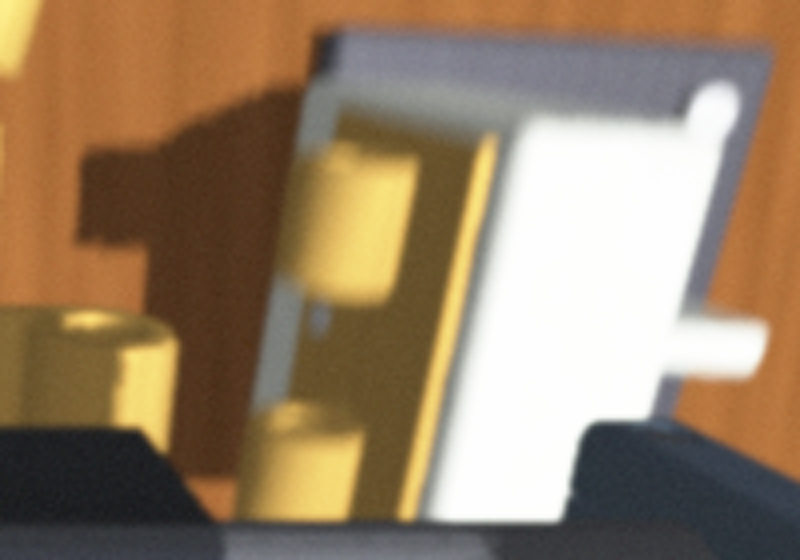

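```bash
cat > e.py <<'E'
from h import *
from scipy.optimize import least_squares
f=viewer.grab_frame('wrist'); print(np.round(sensors.state()['ee_pos'],1))
full=lambda q: np.array(q,float)/4+[310,120]
fr=np.array([onz(f,full(q),110) for q in [(515,135),(475,310),(432,510)]]); bk=np.array([onz(f,full(q),110) for q in [(722,140),(694,265),(665,385)]])
co=onz(f,full((520,113)),110)
print(fr.round(1),bk.round(1),co.round(1))
for a in (fr,bk): d=a[0]-a[-1]; print('yaw',np.degrees(np.arctan2(-d[0],d[1])))
def J(p,q): t=np.radians(p[2]); return np.array([p[0]+q[0]*np.cos(t)-q[1]*np.sin(t),p[1]+q[0]*np.sin(t)+q[1]*np.cos(t),q[2]])
def inv(p,w): t=np.radians(p[2]); d=w[:2]-p[:2]; return np.array([d[0]*np.cos(t)+d[1]*np.sin(t),-d[0]*np.sin(t)+d[1]*np.cos(t)])
s=least_squares(lambda p:[inv(p,w)[0]+18 for w in fr]+[inv(p,w)[0]-26 for w in bk]+[inv(p,co)[1]-60],[585,-318,-4]); p=s.x; print('jamb',p,s.fun.round(1),'axis',J(p,[-38,0,85]))
im=cv2.resize(f['img'][120:260,310:510],None,fx=4,fy=4,interpolation=cv2.INTER_CUBIC)
def line(pts,c,o): cv2.polylines(im,[np.array([(proj(f,o(q))-[310,120])*4 for q in pts],np.int32)],False,c,1)
th=np.linspace(0,2*np.pi,40)
o=lambda q:J(p,q)
for y in(18,48,-18): line([(-38+13*np.cos(t),y,85+13*np.sin(t)) for t in th],(255,0,0),o)
line([(-18,60,110),(26,60,110),(26,-60,110),(-18,-60,110),(-18,60,110)],(0,0,255),o)
e=sensors.state();pl=[*e['ee_pos'][:2],e['ee_rot'][2]-90];z0=e['ee_pos'][2]-40
for y in(15,-15): line([(58+13*np.cos(t),y,z0+13+13*np.sin(t)) for t in th],(0,255,0),lambda q:J(pl,q))
cv2.imwrite('pics/z2.png',im[...,::-1])
E
python3 e.py
```

```text
[ 420.5 -300.1  180. ]
[[ 578.  -267.9  110. ]
 [ 573.9 -306.3  110. ]
 [ 569.4 -354.7  110. ]] [[ 621.5 -271.8  110. ]
 [ 620.2 -299.   110. ]
 [ 618.3 -326.8  110. ]] [ 578.4 -263.3  110. ]
yaw -5.629281147810454
yaw -3.2971051923717525
jamb [ 591.0038648  -324.74173231   -5.21891372] [-0.2 -0.7 -0.8 -0.4  0.7  1.4  0. ] axis [ 553.16139662 -321.28520202   85.        ]
```

View pics/z2.png

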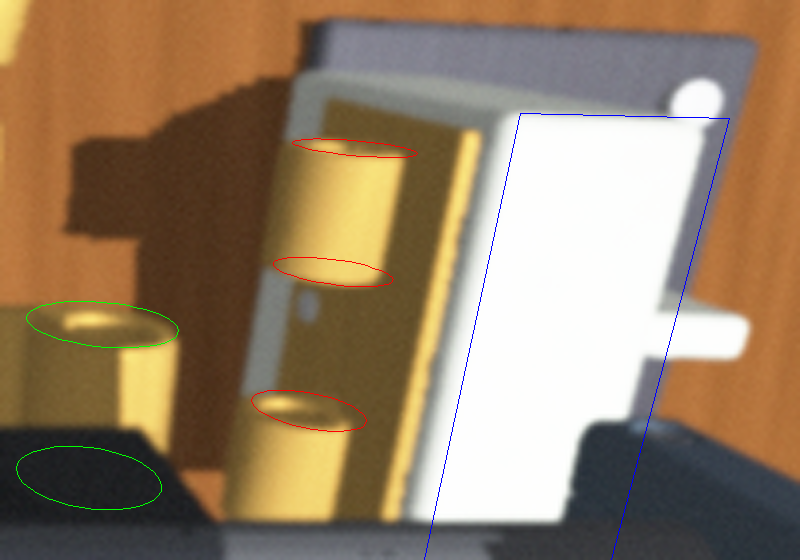

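The held-knuckle overlay fits well, but the arm had settled since the last frame, so the jamb points are stale. Re-fitting on this frame with the front edge (500,130)–(412,515) and corner (502,112).

```bash
sed -i 's/\[(515,135),(475,310),(432,510)\]/[(500,130),(457,320),(412,515)]/; s/\[(722,140),(694,265),(665,385)\]/[(704,135),(670,285),(638,405)]/; s/(520,113)/(503,112)/; s/z2.png/z3.png/' e.py; python3 e.py
```

```text
[ 420.5 -300.2  180. ]
[[ 574.7 -266.7  110. ]
 [ 570.2 -308.4  110. ]
 [ 564.9 -355.8  110. ]] [[ 617.5 -270.5  110. ]
 [ 615.7 -303.3  110. ]
 [ 613.  -331.3  110. ]] [ 574.8 -263.   110. ]
yaw -6.277731324621727
yaw -4.250243648689556
jamb [ 586.77454787 -324.44388801   -5.70821331] [ 0.2 -0.1 -0.7 -0.8  0.6  0.8  0. ] axis [ 548.96297763 -320.66431722   85.        ]
```

View pics/z3.png

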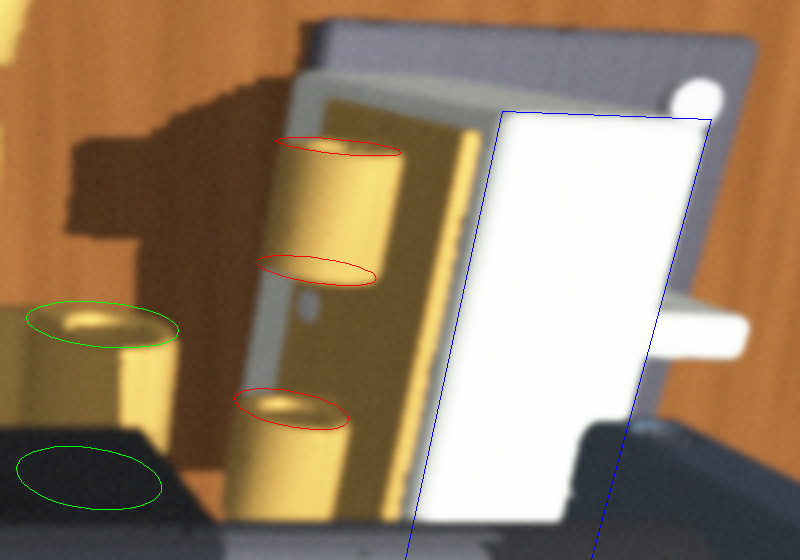

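Overlay fits: jamb axis about (549.4, −320.9, 85), yaw about −5.4°. Next is a pre-insert pose at insertion height, still in front of the jamb.

```bash
python3 -c "
from h import *
plan([440,-310.4,112],84.6,5)"
```

```text
-0.18, 0.40, 1.36 | 0.0000, 0.0000, 0.0061
-0.18, 0.40, 1.36 | 0.0000, 0.0000, 0.0061
-0.17, 0.41, 1.36 | 0.0000, 0.0000, 0.0061
-0.17, 0.41, 1.36 | 0.0000, 0.0000, 0.0061
-0.17, 0.41, 1.36 | 0.0000, 0.0000, 0.0061
```

Request:
{"op": "step_arm", "data": {"plan": [-0.18, 0.4, 1.35, 0, 0, 0.006, -0.18, 0.4, 1.35, 0, 0, 0.006, -0.17, 0.4, 1.35, 0, 0, 0.006, -0.17, 0.4, 1.35, 0, 0, 0.006, -0.17, 0.4, 1.35, 0, 0, 0.006]}}

```text
time_s: 8.88
ee_pos: [440.0, -310.5, 111.9]
ee_rot: [180.0, 0.0, 84.6]
force: [-0.5, -0.3, -2.2]
gripper_width: 13.8
gripper_force: 30.0
```

Request:
{"op": "step_arm", "data": {"plan": [0, 0, 0, 0, 0, 0, 0, 0, 0, 0, 0, 0, 0, 0, 0, 0, 0, 0]}}

```text
time_s: 9.13
ee_pos: [439.9, -310.5, 113.1]
ee_rot: [180.0, 0.0, 84.6]
force: [-0.1, 0.1, -1.8]
gripper_width: 14.0
gripper_force: 30.0
```

```bash
cat > g.py <<'E'
from h import *
import sys
def J(p,q): t=np.radians(p[2]); return np.array([p[0]+q[0]*np.cos(t)-q[1]*np.sin(t),p[1]+q[0]*np.sin(t)+q[1]*np.cos(t),q[2]])
e=sensors.state(); print(e['ee_pos'].round(1),e['ee_rot'].round(1),e['force'].round(1),e['time_s'])
pl=[*e['ee_pos'][:2],e['ee_rot'][2]-90]; z0=e['ee_pos'][2]-40
ax=np.array([549.4,-320.9]); t=np.radians(-5.4); p=[ax[0]+38*np.cos(t),ax[1]+38*np.sin(t),-5.4]
th=np.linspace(0,2*np.pi,40); out=[]
for n,box in [('wrist',(310,130,100,150)),('scene',(280,125,100,75))]:
    f=viewer.grab_frame(n); x,y,w,h=box; S=400/w if n=='scene' else 4
    im=cv2.resize(f['img'][y:y+h,x:x+w],None,fx=S,fy=S,interpolation=cv2.INTER_CUBIC)
    def line(pts,c,o): cv2.polylines(im,[np.array([(proj(f,o(q))-[x,y])*S for q in pts],np.int32)],False,c,1)
    for yy in(48,18,-18): line([(-38+13*np.cos(a),yy,85+13*np.sin(a)) for a in th],(255,0,0),lambda q:J(p,q))
    line([(-18,60,110),(26,60,110),(26,-60,110),(-18,-60,110),(-18,60,110)],(0,0,255),lambda q:J(p,q))
    for yy in(15,-15): line([(58+13*np.cos(a),yy,z0+13+13*np.sin(a)) for a in th],(0,255,0),lambda q:J(pl,q))
    out.append(cv2.copyMakeBorder(im,0,600-im.shape[0],0,0,cv2.BORDER_CONSTANT))
cv2.imwrite(sys.argv[1],np.hstack(out)[...,::-1])
plan([float(a) for a in sys.argv[2:5]],float(sys.argv[5]),5)
E
python3 g.py pics/g1.png 491.7 -315.1 112 84.6
```

```text
[ 439.9 -310.5  113.1] [180.    0.   84.6] [-0.1  0.1 -1.8] 9.1333
0.01, 1.04, 0.03 | 0.0003, 0.0002, 0.0002
0.01, 1.04, 0.03 | 0.0003, 0.0002, 0.0002
0.01, 1.04, 0.03 | 0.0003, 0.0002, 0.0002
0.01, 1.04, 0.03 | 0.0003, 0.0002, 0.0002
0.01, 1.04, 0.03 | 0.0003, 0.0002, 0.0002
```

View pics/g1.png

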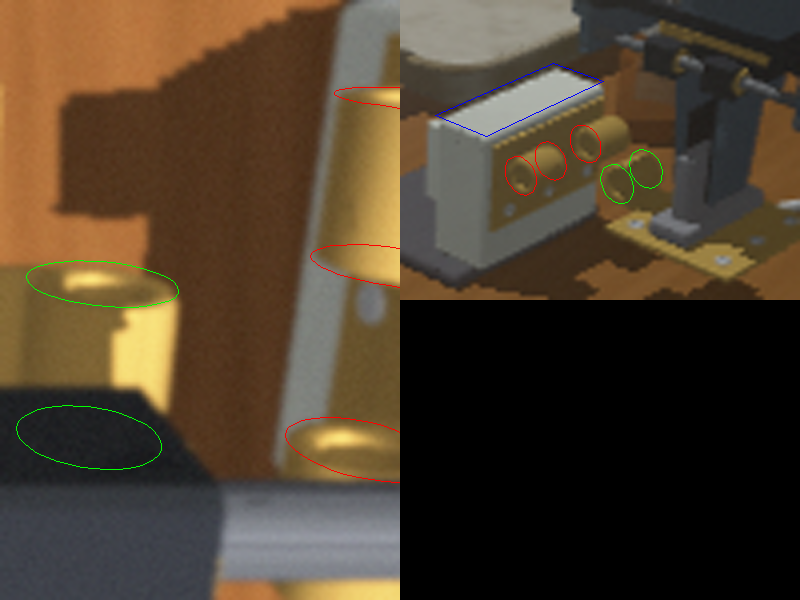

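Both cameras' overlays agree with the picture to about 1 mm: the jamb knuckles sit under the red rings and the held knuckle under the green. Inserting slowly along jamb x.

Request:
{"op": "step_arm", "data": {"plan": [0, 0.6, 0.02, 0, 0, 0, 0, 0.6, 0.02, 0, 0, 0, 0, 0.6, 0.02, 0, 0, 0, 0, 0.6, 0.02, 0, 0, 0, 0, 0.6, 0.02, 0, 0, 0]}}

```text
time_s: 9.65
ee_pos: [470.6, -313.2, 111.5]
ee_rot: [180.0, 0.0, 84.7]
force: [0.7, 0.5, -2.0]
gripper_width: 13.7
gripper_force: 30.0
```

Request:
{"op": "step_arm", "data": {"plan": [0, 0.5, 0, 0, 0, 0, 0, 0.5, 0, 0, 0, 0, 0, 0.4, 0, 0, 0, 0, 0, 0.3, 0, 0, 0, 0]}}

```text
time_s: 9.98
ee_pos: [487.1, -314.8, 111.4]
ee_rot: [180.0, 0.0, 84.7]
force: [-0.8, -0.5, -1.9]
gripper_width: 13.8
gripper_force: 30.0
```

```bash
sed -i "s/('scene',(280,125,100,75))/('scene',(290,140,60,45)),('top',(320,130,80,90))/; s/S=400\/w if n=='scene' else 4/S=4 if n=='wrist' else 200\/w*(1.5 if n=='scene' else 1)/; s/(310,130,100,150)/(310,130,75,140)/" g.py; python3 g.py pics/g2.png 491.7 -315.1 112 84.6
```

```text
[ 487.1 -314.8  111.4] [180.    0.   84.7] [-0.8 -0.5 -1.9] 9.9833
0.00, 0.10, -0.01 | -0.0001, 0.0000, 0.0002
0.00, 0.10, -0.01 | -0.0001, 0.0000, 0.0002
0.00, 0.10, -0.01 | -0.0001, 0.0000, 0.0002
0.00, 0.10, -0.01 | -0.0001, 0.0000, 0.0002
0.00, 0.10, -0.01 | -0.0001, 0.0000, 0.0002
```

View pics/g2.png

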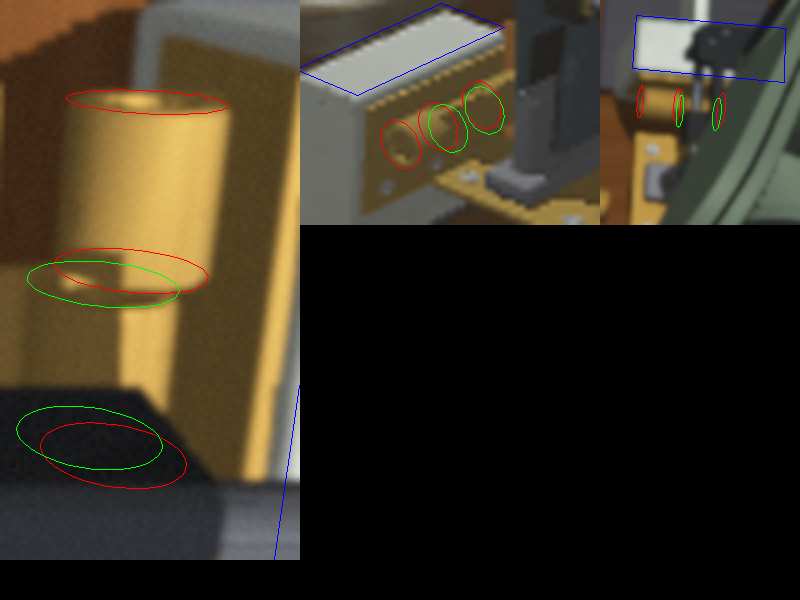

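The tip is in the gap with 4.6 mm to go; the red ring lies on the jamb knuckle, end at about (130,272) in the crop. The last bit goes slowly.

Request:
{"op": "step_arm", "data": {"plan": [0, 0.16, -0.02, 0, 0, 0, 0, 0.15, -0.02, 0, 0, 0, 0, 0.15, 0, 0, 0, 0, 0, 0, 0, 0, 0, 0, 0, 0, 0, 0, 0, 0]}}

```text
time_s: 10.55
ee_pos: [491.1, -315.2, 111.9]
ee_rot: [180.0, 0.0, 84.6]
force: [0.5, 0.9, -1.7]
gripper_width: 13.6
gripper_force: 30.0
```

Request:
{"op": "step_arm", "data": {"plan": [0, 0, 0, 0, 0, 0, 0, 0, 0, 0, 0, 0, 0, 0, 0, 0, 0, 0]}}

```text
time_s: 10.8
ee_pos: [491.1, -315.1, 111.9]
ee_rot: [-180.0, 0.0, 84.6]
force: [0.4, 0.1, -2.6]
gripper_width: 13.6
gripper_force: 30.0
```

```bash
cat > k.py <<'E'
from h import *
P=[];F=[];A={}
for i in range(4):
    for n in ['wrist','scene','top']:
        f=viewer.grab_frame(n)
        for t,z in [('knuckle_left',85),('knuckle_right',85),('jamb_axis',85),('pull',117)]:
            for d in viewer.pinpoint(t,f)[:1]:
                if d['score']>.5: A.setdefault((n,t),[]).append(onz(f,d['location'],z)[:2])
    s=sensors.state(); P.append([*s['ee_pos'],*(np.array(s['ee_rot'])%360)]); F.append(s['force'])
print(np.mean(P,0).round(2),np.mean(F,0).round(2),s['time_s'],s['gripper_width'])
for k,v in A.items(): print(k,len(v),np.mean(v,0).round(1),np.std(v,0).round(1))
E
python3 k.py
```

```text
[ 4.9114e+02 -3.1516e+02  1.1185e+02  1.8000e+02  1.0000e-02  8.4640e+01] [-0.55 -0.22 -1.85] 13.8 13.829786393562921
('wrist', 'knuckle_right') 4 [ 546.3 -334.4] [0.7 0.6]
('wrist', 'pull') 4 [ 490.  -315.3] [0.7 0.6]
('scene', 'knuckle_left') 4 [ 548.  -294.5] [3.9 3.5]
('scene', 'knuckle_right') 4 [ 552.6 -348.3] [3.1 3.3]
('scene', 'jamb_axis') 4 [ 548.5 -323.2] [6.3 8.8]
('scene', 'pull') 4 [ 491.9 -308.8] [2.1 4.6]
('top', 'knuckle_left') 4 [ 543.  -310.1] [2.  1.9]
('top', 'knuckle_right') 4 [ 548.  -336.6] [1.4 2.6]
('top', 'jamb_axis') 4 [ 550.7 -322.6] [2.5 1.3]
('top', 'pull') 4 [ 490.6 -318.8] [2.5 2.6]
('wrist', 'knuckle_left') 3 [ 547.4 -306.9] [0.9 0.7]
```

Verify collinearity directly in pixels: the right silhouette edges of the jamb and held knuckles should now form one line.

```bash
cat > m.py <<'E'
from h import *
f=viewer.grab_frame('wrist'); V=f['img'].astype(float).max(2); V=cv2.GaussianBlur(V,(0,0),.8)
e=sensors.state(); t=np.radians(-5.4); u=np.array([-np.sin(t),np.cos(t),0]); xh=np.array([np.cos(t),np.sin(t),0])
C=np.array([549.4,-320.9,85]); lp=np.radians(e['ee_rot'][2]-90)
L=np.array([e['ee_pos'][0]+58*np.cos(lp),e['ee_pos'][1]+58*np.sin(lp),e['ee_pos'][2]-27])
def tang(c,y):   # rightmost silhouette point of the cylinder at y
    q=[proj(f,c+y*u+13*(np.cos(a)*xh+np.sin(a)*np.array([0,0,1]))) for a in np.radians(np.arange(0,360,2))]; return max(q,key=lambda v:v[0])
def left(c,y):
    q=[proj(f,c+y*u+13*(np.cos(a)*xh+np.sin(a)*np.array([0,0,1]))) for a in np.radians(np.arange(0,360,2))]; return min(q,key=lambda v:v[0])
for nm,c,ys in [('jamb',C,range(22,47,4)),('held',L,range(14,-6,-3))]:
    for y in ys:
        o=[]
        for fn in (tang,left):
            q=fn(c,y); xs=np.arange(q[0]-7,q[0]+7,.1); r=cv2.remap(V.astype(np.float32),xs.astype(np.float32)[None],np.full((1,len(xs)),q[1],np.float32),cv2.INTER_LINEAR)[0]
            g=np.gradient(r); i=np.argmin(g) if fn is tang else np.argmax(g); o+=[round(q[1]),round(q[0],1),round(xs[i]-q[0],1),round(abs(g[i]),1)]
        print(nm,y,o)
p0=proj(f,C);print('px per mm x,y,z',[(proj(f,C+d)-p0).round(2).tolist() for d in (xh,u,np.array([0,0,1.]))])
E
python3 m.py
```

```text
jamb 22 [194, np.float64(356.6), np.float64(-1.2), np.float32(3.6), 191, np.float64(318.1), np.float64(4.5), np.float32(1.0)]
jamb 26 [188, np.float64(357.2), np.float64(-0.4), np.float32(3.8), 185, np.float64(318.5), np.float64(5.1), np.float32(1.5)]
jamb 30 [182, np.float64(357.8), np.float64(-0.7), np.float32(3.7), 180, np.float64(318.9), np.float64(4.6), np.float32(1.3)]
jamb 34 [177, np.float64(358.4), np.float64(-0.7), np.float32(3.6), 174, np.float64(319.3), np.float64(6.2), np.float32(1.1)]
jamb 38 [171, np.float64(359.1), np.float64(-0.7), np.float32(3.8), 169, np.float64(319.6), np.float64(4.5), np.float32(1.0)]
jamb 42 [165, np.float64(359.7), np.float64(-0.4), np.float32(3.9), 163, np.float64(320.0), np.float64(6.9), np.float32(1.2)]
jamb 46 [159, np.float64(360.3), np.float64(-1.2), np.float32(3.7), 157, np.float64(320.4), np.float64(6.6), np.float32(0.9)]
held 14 [204, np.float64(354.6), np.float64(-1.1), np.float32(2.1), 201, np.float64(316.6), np.float64(6.5), np.float32(0.4)]
held 11 [208, np.float64(354.1), np.float64(-0.6), np.float32(3.8), 205, np.float64(316.4), np.float64(2.8), np.float32(0.2)]
held 8 [212, np.float64(353.7), np.float64(-0.3), np.float32(4.0), 209, np.float64(316.1), np.float64(4.0), np.float32(0.2)]
held 5 [216, np.float64(353.3), np.float64(-0.9), np.float32(3.8), 213, np.float64(315.9), np.float64(4.6), np.float32(0.3)]
held 2 [220, np.float64(352.9), np.float64(-0.1), np.float32(3.9), 216, np.float64(315.6), np.float64(-6.8), np.float32(0.2)]
held -1 [224, np.float64(352.4), np.float64(-1.2), np.float32(3.7), 220, np.float64(315.3), np.float64(6.9), np.float32(0.2)]
held -4 [228, np.float64(352.0), np.float64(-0.6), np.float32(3.8), 224, np.float64(315.1), np.float64(3.4), np.float32(0.3)]
px per mm x,y,z [[1.37, 0.0], [0.11, -1.28], [0.4, 0.54]]
```

Both silhouettes show the same residual (−0.7 px), so the knuckles are collinear apart from the known 0.5 mm. I'll nudge that, settle and hand in.

Request:
{"op": "step_arm", "data": {"plan": [0, 0.05, 0, 0, 0, 0, 0, 0, 0, 0, 0, 0, 0, 0, 0, 0, 0, 0, 0, 0, 0, 0, 0, 0, 0, 0, 0, 0, 0, 0]}}

```text
time_s: 14.27
ee_pos: [491.7, -315.2, 111.9]
ee_rot: [180.0, 0.0, 84.6]
force: [-0.2, -0.7, -1.3]
gripper_width: 13.9
gripper_force: 30.0
```

```bash
python3 -c "
from h import *
s=sensors.state();print(s['ee_pos'],s['ee_rot'],s['force'],s['time_s'])
f=np.abs(np.array(s['force'])-[0,0,-2]).max()
print(env.job_done() if f<3 else 'contact?')"
```

```text
[ 491.65854161 -315.20869231  111.86886674] [1.79996310e+02 7.20257246e-03 8.46445222e+01] [-0.23097739 -0.69052467 -1.33859228] 14.2667
the job is handed in; nothing more can be done
None
```

I handed the job in at 14.3 s: the single-knuckle leaf is held level in the jamb gap, bores lined up to about 1 mm by the wrist camera, with no sign of contact force; I didn't touch the other leaf, and no verdict came back.

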